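# Slide the top brass plate off the stack and home under the jig's fence

### The job

Slide the top brass plate sideways off the stack onto the bed of the marking-out jig beside it, so that it lies wholly on the bed, then push it straight back until its far edge is fully home under the lip, and press it firmly flush against the fence there, with about 12 N for a good half second. Keep it sliding flat without lifting it, never press or push it with more than 25 N, and do not shift the two plates beneath or the things lying around. Leave the plate lying there, let go.

Things in the scene. Friction and masses are not known exactly. Their poses are not given: they have to be found in the camera images.
- top_plate_center (a point): Centre (half-way up) of the top one of three equal loose brass plates, each 92 (x) by 84 (y) by 5 mm thick, 0.25 to 0.45 kg, stacked not quite in register (edges up to 8 mm out). Its top is 2.5 mm above this point, 22 to 34 mm above the bench (both boards' height varies); below its 5 mm edge is the middle plate. z up; x along the jig's x within 0.05 rad at the start.
- middle_plate_center (a point): Centre of the second plate (same size), directly under the top plate; stays where it is.
- bottom_plate_center (a point): Centre of the lowest plate (same size); stays where it is, on the stock board.
- tray: Fixed plywood stock board under the stack: 100 mm wide (y), x from -76 to +102 mm of its origin, top 12 mm above its origin. The stack's centre is at about x = -20 mm, y = 0. Axes and origin height as the jig's; it stands on the jig's +y or on its -y side (varies), with a gap of 4 to 10 mm. Loupe and abrasive block stand on its +x end.
- jig: Fixed jig: flat beech bed, 112 mm wide (y -56 to +56), open at its sides and front, from x = -75 mm to the face of a steel fence at x = +60 mm. Origin 20.5 mm under the bed (-5 to +7 mm over the bench), z up, x to the fence. The fence rises 12.5 mm over the bed; its lip overhangs the bed by 8 mm, 7.5 mm clear under it for the 5 mm plate. Plate home: its centre at x = +14 mm.
- jig_bed (a point): Point on the bed's surface above the jig's origin: 1.5 mm lower than the top plate's underside on the stack, so the plate slides across and drops 1.5 mm. Axes as the jig's.
- loupe: Black loupe, 33 mm wide, 31 mm high, standing loose on the stock board behind the stack (+x end); origin at its foot. To be left alone.
- eraser_block: Grey abrasive block, 24 by 52 by 13 mm, loose on the stock board behind the stack, beside the loupe; origin at its underside. To be left alone.

How it is judged:
By the outcome, as a careful person would: the job done as asked, in the order asked, and still so for the second after the job is handed in, with the robot touching nothing.
It also fails if it takes over 72 s, if anything falls off the work surface, if the arm or the gripper's body presses on something with over 40 N, if the wrist force passes 120 N, or if a joint passes its speed limit or range.

### The arm

A 6-joint arm with a two-finger parallel gripper is mounted at the origin on a cart in front of the work surface, level with it; the furniture and walls round the work are solid. World frame = base frame: x ahead of the robot, y to its left, z up, the work surface at z = 0. Lengths are in mm, angles in degrees, forces in N, time in s.
With the tool pointing down it reaches from about 300 to 850 mm from the base axis. Payload 4.2 kg.
Tool frame: the origin (TCP) lies on the centre line of the jaws, within the pads' length; the fingertips stand 14 mm ahead of it and the grasp point (between the pads) lies 5 mm behind it; z points along the fingers, y is the line along which they close (so a half turn about z gives the same grasp; the last joint's range is limited). The gripper opens to 91 mm and grips with 3 to 60 N. Pads are 32 mm wide; open, the fingers measure 118 mm over their backs; the gripper's body (76 mm by 178 mm) begins 60 mm behind the grasp point.
Start: joints at [71.104, 18.312, 89.639, -0, 72.044, -1.146], TCP at [175.301, 547.642, 227.976] pointing down, gripper open.
Joint ranges: [-177.97, 177.97], [-48.28, 115.42], [12.27, 149.76], [-77.06, 257.06], [2.81, 150.46], [-146.56, 146.56]. Speed limits (degrees/s): [147.25, 147.25, 180, 180, 180, 180].

### API

Orientations are given as [roll, pitch, yaw] about the fixed x, y, z axes, in that order (R = Rz(yaw) Ry(pitch) Rx(roll)).
In Python, from workcell import env gives the robot as it stands.
- The arm moves only by the tool arm_command, never from a script. Its argument "motion" is a list of rows, each an object with "offset": the shift along the tool's x, y, z in m, a list of three; "spin": the turn about the tool's z in rad. In form: [{"offset": [tx, ty, tz], "spin": spin}, ...]. A call has 1 to 5 rows; each row shifts and turns the commanded pose from where the row before left it, along the tool's axes as they then stand; what a row does not reach is not made up. A row lasts 1/8 s, in which the tool goes at most 62.5 mm and 10.7 degrees, less where a joint would pass 70% of its speed; a pose out of reach is approached as far as the arm can. A call with a gripper value outside its range is refused whole. "jaw" is the finger opening in m, from 0 to 0.0912, set as the call begins (left out, the last holds). The fingers move at their own pace and stop on an object; "newtons" is the grip in N (left out, the last holds). Time passes only in rows, so rows that do not move let the fingers close. It gives the time, the measured TCP pose, the force, the opening and the grip force at its end, in the units of the state.
- env.state(): the state, without advancing time (a new reading comes with each control period).
- env.grab_frame(name): name is "scene" or "side" or "wrist"; returns (picture, depth): 384x512x3 uint8, blue, green, red; 384x512 float32, mm along the optical axis (not along the pixel's ray), 0 where there is no reading.
- env.camera_model(name): a dict with "fx", "fy", "cx", "cy" (pixels), "k1" (the pictures are not rectified: a ray, as slopes to the right and down, at radius r is drawn at 1 + k1 r^2 times it, then the intrinsics apply), "eye" and "rotation" of the camera in the world; the wrist camera has in their place "hand_eye" (4x4, takes a point from camera to tool coordinates, whose origin is the TCP and whose axes are the flange's). Camera axes: x right, y down, z forward; pixel columns grow to the right and rows downward; lengths in mm; the calibration is good to about 2 mm. A picture is of the moment at which its call begins: read the wrist's pose just before it. camera_model takes no time and is no camera call.
- env.job_done(): hands the job in; it is judged then, once.
Trained networks look in the newest picture that a camera, given by its name, has taken for a name from the list of things; names that differ only in an ending like _2 or _b are one class to them, and where a whole thing is asked for, a point or a joint stands for the part that bears it (a point fixed in the world has none). Each returns a list of dicts, best first, with "score" (0 to 1); they miss things now and then, are a little off and sometimes report something else, mostly with a low value. They report only what shows in the picture. A call takes as long as a camera call.
- env.boxes_of(camera, target): "bbox" ([left, top, right, bottom] in pixels, round what is visible of it).
- env.pinpoint(camera, target): "location" ([column, row] in pixels: a listed point, or the origin of a listed thing).
The state is a dict: "time_s": time; "qpos": joint angles; "qvel": joint speeds; "effort": joint torques, N m; "ee_pos": TCP position; "ee_rot": TCP orientation; "force": force on the tool from outside, world axes, zero at the start; "torque": the same for the moment, N m; "gripper_width": finger opening in mm; "gripper_force": force on a finger pad.
Only numpy, scipy, OpenCV 4.12 (cv2) and the standard library are available. Lean on these libraries where they do the work, as an engineer would, in place of code of your own. Each camera call takes 0.05 s, during which the arm holds its last target. There are 200 camera calls.

## Working session

There is one attempt and no reset: what is moved stays moved. The work goes in short steps, Python scripts to look and compute and a tool call to move; the robot and the scene stay as the last step left them, time stands still between calls to the robot, and variables do not carry over. Pictures are saved under pics/ and viewed, at most 12 in all, crops included, and the job is handed in when it is done.

Besides the shell and the picture viewer there is one more tool, called after "Request:" by a JSON object that holds its "method" and its "body". arm_command: Moves the arm, as the interface text tells. Its arguments: {"type":"object","properties":{"motion":{"type":"array"},"jaw":{"type":"number"},"newtons":{"type":"number"}},"required":["motion"]}

```bash
mkdir -p pics; cat > h.py <<'E'
import numpy as np, cv2
from workcell import env
from scipy.spatial.transform import Rotation as R
def pose(st):
    return R.from_euler('xyz',st['ee_rot'],degrees=True).as_matrix(), np.array(st['ee_pos'])
def cam(name,st=None):
    m=env.camera_model(name)
    if 'eye' in m: return m,np.array(m['rotation']),np.array(m['eye'])
    H=np.array(m['hand_eye']); r,p=pose(st or env.state())
    return m,r@H[:3,:3],r@H[:3,3]+p
def rays(m,px):
    px=np.atleast_2d(px).astype(float)
    K=np.array([[m['fx'],0,m['cx']],[0,m['fy'],m['cy']],[0,0,1]])
    # k1 distortion: r_d = r(1+k1 r^2)
    u=cv2.undistortPoints(px[:,None],K,np.array([m['k1'],0,0,0.])).reshape(-1,2)
    return np.c_[u,np.ones(len(u))]
def px2w(c,px,z):  # intersect plane z
    m,Rm,e=c; d=rays(m,px)@Rm.T
    return e+d*((z-e[2])/d[:,2])[:,None]
def pxd2w(c,px,dep):
    m,Rm,e=c; return e+(rays(m,px)*np.atleast_1d(dep)[:,None])@Rm.T
def w2px(c,P):
    m,Rm,e=c; q=(np.atleast_2d(P)-e)@Rm; u=q[:,:2]/q[:,2:]
    u=u*(1+m['k1']*(u**2).sum(1,keepdims=True)); return u*[m['fx'],m['fy']]+[m['cx'],m['cy']]
E
python3 - <<'E'
from h import *
print(env.state())
ims=[]
for n in ['scene','side','wrist']:
    c=cam(n); im,d=env.grab_frame(n); np.savez(f'{n}.npz',im=im,d=d); cv2.imwrite(f'pics/{n}0.png',im); ims.append(im)
    print(n,c[2],c[0]['fx'],c[0]['k1'],'look',c[1][:,2])
    for t in ['top_plate_center','jig_bed','jig','tray','loupe','eraser_block']:
        for q in env.pinpoint(n,t)[:2]:
            x,y=np.round(q['location']).astype(int)
            if 0<=x<512 and 0<=y<384: print(t,round(q['score'],2),x,y,pxd2w(c,q['location'],d[y,x]).round(1))
cv2.imwrite('pics/two.png',cv2.resize(np.hstack([ims[0],ims[2]]),(800,300)))
cv2.imwrite('pics/sidev.png',ims[1])
E
```

```text
{'time_s': 0.0, 'qpos': array([ 7.11042963e+01,  1.83525042e+01,  8.97058633e+01,  8.26148977e-04,
        7.20426332e+01, -1.14508937e+00]), 'qvel': array([ 0.11342051, -0.03463954,  0.13111634, -0.03883649, -0.00981344,
       -0.09794257]), 'effort': array([ 2.63406355e-04, -4.12451577e+01, -2.31977624e+01,  7.26629421e-02,
        4.57052153e-02, -1.38669748e-04]), 'ee_pos': array([175.13815114, 547.1861498 , 227.11527339]), 'ee_rot': array([-1.79899035e+02, -2.80371873e-03,  1.62249128e+02]), 'force': array([-0.40352837,  0.304478  , -0.34361173]), 'torque': array([0.01735343, 0.02680293, 0.00167657]), 'gripper_force': 0.0, 'gripper_width': 91.34664722309645}Traceback (most recent call last):
  File "<stdin>", line 6, in <module>
IndexError: too many indices for array: array is 1-dimensional, but 2 were indexed
```

```bash
python3 - <<'E'
from h import *
for n in ['scene','side','wrist']: print(env.camera_model(n))
E
```

```text
{'fx': 374.42353488976534, 'fy': 374.42353488976534, 'cx': 255.93462057829544, 'cy': 189.66560865565373, 'k1': -0.10087283131685029, 'eye': array([ 129.55693397, -829.10081102,  560.72936693]), 'rotation': array([-125.66334886,   -0.14484985,  -39.35201708])}
{'fx': 482.053120719822, 'fy': 482.053120719822, 'cx': 253.58922011290912, 'cy': 191.02836019958713, 'k1': -0.04744152759004409, 'eye': array([ 228.18150165, -842.53638433,  611.55132655]), 'rotation': array([-132.87182263,   -0.97072305,  -29.73738541])}
{'fx': 339.27807347611804, 'fy': 339.27807347611804, 'cx': 250.73363441549736, 'cy': 188.25952398308988, 'k1': -0.03727132240195915, 'hand_eye': array([[ 1.03798959e-03, -9.67647864e-01, -2.52302466e-01,
         7.21160655e+01],
       [ 9.99999316e-01,  8.68210754e-04,  7.84243604e-04,
        -3.39535453e-01],
       [-5.39819934e-04, -2.52303107e-01,  9.67648103e-01,
        -1.57522997e+02],
       [ 0.00000000e+00,  0.00000000e+00,  0.00000000e+00,
         1.00000000e+00]])}
```

Rotation is roll/pitch/yaw.

```bash
sed -i "s/return m,np.array(m\['rotation'\]),/return m,R.from_euler('xyz',m['rotation'],degrees=True).as_matrix(),/" h.py
cat > look.py <<'E'
import sys
from h import *
tag=sys.argv[1]
for n in sys.argv[2].split(','):
    c=cam(n); im,d=env.grab_frame(n); np.savez(f'{n}{tag}.npz',im=im,d=d,R=c[1],e=c[2]); cv2.imwrite(f'pics/{n}{tag}.png',im)
    print(n,c[2].round(),'look',c[1][:,2].round(2))
    for t in ['top_plate_center','jig_bed','jig','tray','loupe','eraser_block']:
        for q in env.pinpoint(n,t)[:2]:
            x,y=np.round(q['location']).astype(int)
            if 0<=x<512 and 0<=y<384: print(t,round(q['score'],2),x,y,pxd2w(c,q['location'],d[y,x]).round(1))
E
python3 look.py 0 scene,side,wrist; python3 -c "
import cv2,numpy as np
cv2.imwrite('pics/two.png',cv2.resize(np.hstack([cv2.imread('pics/scene0.png'),cv2.imread('pics/wrist0.png')]),(800,300)))"
```

```text
scene [ 130. -829.  561.] look [ 0.52  0.63 -0.58]
top_plate_center 0.72 232 225 [[ 479.2 -323.5   27.1]]
jig_bed 0.58 272 250 [[ 500.4 -430.    21.2]]
jig 0.62 269 257 [[ 482.6 -441.    20.2]]
tray 0.73 240 228 [[ 485.9 -344.7   30.5]]
loupe 0.71 241 224 [[ 494.7 -335.3   28.6]]
loupe 0.65 274 217 [[ 566.3 -360.5   26.6]]
eraser_block 0.74 259 206 [[ 569.6 -306.1   24.6]]
side [ 228. -843.  612.] look [ 0.37  0.63 -0.68]
top_plate_center 0.97 225 205 [[ 486.6 -310.    29.8]]
jig_bed 0.78 264 250 [[ 497.2 -423.8   22.9]]
jig 0.69 260 262 [[ 480.1 -443.1   24.5]]
loupe 0.73 280 203 [[ 569.  -358.    36.7]]
eraser_block 0.71 269 188 [[ 577. -307.   27.]]
wrist [106. 569. 386.] look [ 0.24 -0.08 -0.97]
```

View pics/two.png

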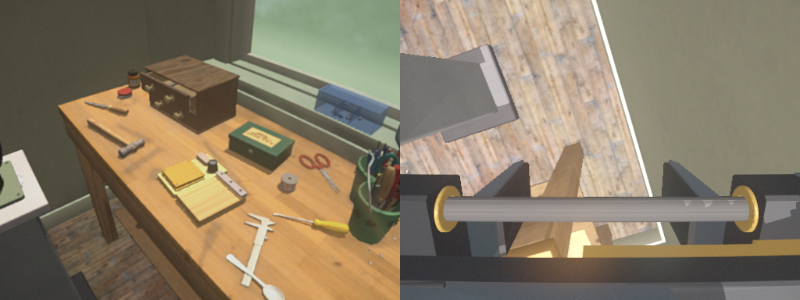

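View pics/side0.png

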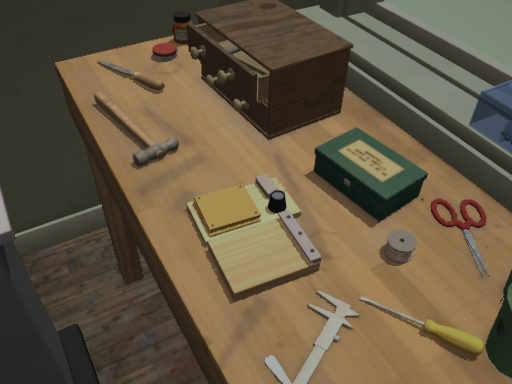

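```bash
cat > plan.py <<'E'
from h import *
# rows from current pose to target, world straight line
def plan(target,yaw,n):
    st=env.state(); r,p=pose(st); y0=st['ee_rot'][2]; dy=(yaw-y0)
    for k in range(n):
        d=(np.array(target)-p)/n
        Y=np.radians(y0+dy*k/n); Rm=R.from_euler('xyz',[180,0,np.degrees(Y)],degrees=True).as_matrix()
        print((Rm.T@d/1000).round(4),'spin',round(-np.radians(dy)/n,4))
E
python3 - <<'E'
from plan import *
z=np.load('side0.npz'); c=cam('side'); d=z['d']
for px in [(190,20),(190,45),(268,122),(270,0),(345,45),(235,45),(255,100),(205,200),(258,207),(230,290),(317,260),(180,145)]:
    print(px,pxd2w(c,px,d[px[1],px[0]]).round())
plan([405,-375,250],-3.6,20)
E
```

```text
(190, 20) [[720. 352.  59.]]
(190, 45) [[620. 119. 109.]]
(268, 122) [[ 668. -152.   46.]]
(270, 0) [[836. 127. 171.]]
(345, 45) [[ 848. -146.  171.]]
(235, 45) [[656. -32. 165.]]
(255, 100) [[ 640. -145.  102.]]
(205, 200) [[ 463. -281.   29.]]
(258, 207) [[ 543. -328.   14.]]
(230, 290) [[ 418. -459.   12.]]
(317, 260) [[ 556. -486.   29.]]
(180, 145) [[499. -82.   1.]]
[-0.025  -0.0404 -0.0011] spin 0.1447
[-0.0306 -0.0364 -0.0011] spin 0.1447
[-0.0355 -0.0316 -0.0011] spin 0.1447
[-0.0397 -0.0262 -0.0011] spin 0.1447
[-0.0431 -0.0202 -0.0011] spin 0.1447
[-0.0455 -0.0137 -0.0011] spin 0.1447
[-0.047  -0.007  -0.0011] spin 0.1447
[-0.0475 -0.0002 -0.0011] spin 0.1447
[-0.0471  0.0067 -0.0011] spin 0.1447
[-0.0456  0.0134 -0.0011] spin 0.1447
[-0.0432  0.0198 -0.0011] spin 0.1447
[-0.0399  0.0259 -0.0011] spin 0.1447
[-0.0357  0.0313 -0.0011] spin 0.1447
[-0.0309  0.0362 -0.0011] spin 0.1447
[-0.0253  0.0402 -0.0011] spin 0.1447
[-0.0192  0.0435 -0.0011] spin 0.1447
[-0.0128  0.0458 -0.0011] spin 0.1447
[-0.006   0.0472 -0.0011] spin 0.1447
[ 0.0008  0.0475 -0.0011] spin 0.1447
[ 0.0077  0.0469 -0.0011] spin 0.1447
```

```bash
python3 -c "
from plan import *
plan([400,100,250],80,10)"
```

```text
[-0.035  -0.0358 -0.0022] spin 0.1436
[-0.0398 -0.0304 -0.0022] spin 0.1436
[-0.0437 -0.0244 -0.0022] spin 0.1436
[-0.0468 -0.0179 -0.0022] spin 0.1436
[-0.0489 -0.011  -0.0022] spin 0.1436
[-0.0499 -0.0039 -0.0022] spin 0.1436
[-0.05    0.0033 -0.0022] spin 0.1436
[-0.049   0.0104 -0.0022] spin 0.1436
[-0.047   0.0173 -0.0022] spin 0.1436
[-0.044   0.0238 -0.0022] spin 0.1436
```

Request:
{"method": "arm_command", "body": {"motion": [{"offset":[-0.035,-0.036,-0.002],"spin":0.144},{"offset":[-0.04,-0.03,-0.002],"spin":0.144},{"offset":[-0.044,-0.024,-0.002],"spin":0.144},{"offset":[-0.047,-0.018,-0.002],"spin":0.144},{"offset":[-0.049,-0.011,-0.002],"spin":0.144}], "jaw": 0.0, "newtons": 10}}

```text
time_s: 1.72
ee_pos: [288.8, 322.2, 238.2]
ee_rot: [180.0, -0.0, 120.8]
force: [0.6, -0.1, 0.2]
gripper_width: 44.2
gripper_force: 0.0
```

Request:
{"method": "arm_command", "body": {"motion": [{"offset":[-0.05,-0.004,-0.002],"spin":0.144},{"offset":[-0.05,0.003,-0.002],"spin":0.144},{"offset":[-0.049,0.01,-0.002],"spin":0.144},{"offset":[-0.047,0.017,-0.002],"spin":0.144},{"offset":[-0.044,0.024,-0.002],"spin":0.144}]}}

```text
time_s: 2.35
ee_pos: [399.7, 97.7, 248.3]
ee_rot: [179.9, -0.0, 79.5]
force: [0.5, 1.2, 0.9]
gripper_width: 0.4
gripper_force: 0.0
```

```bash
python3 -c "
from plan import *
s=env.state();print(s['time_s'],s['ee_pos'],s['ee_rot'],s['qpos'],s['gripper_width'])
plan([405,-375,230],-3.6,10)"
```

```text
2.35 [399.68143362  97.6636109  248.31411006] [ 1.79946825e+02 -3.69696087e-02  7.94732323e+01] [1.21190285e+01 2.48595881e+00 1.06807922e+02 1.44627371e-02
 7.06428098e+01 2.26410271e+01] 0.38005896405669215
[-0.0464  0.0092  0.0018] spin 0.145
[-0.0446  0.0158  0.0018] spin 0.145
[-0.0418  0.022   0.0018] spin 0.145
[-0.0382  0.0278  0.0018] spin 0.145
[-0.0338  0.0331  0.0018] spin 0.145
[-0.0286  0.0376  0.0018] spin 0.145
[-0.0229  0.0413  0.0018] spin 0.145
[-0.0167  0.0442  0.0018] spin 0.145
[-0.0101  0.0462  0.0018] spin 0.145
[-0.0033  0.0472  0.0018] spin 0.145
```

Request:
{"method": "arm_command", "body": {"motion": [{"offset":[-0.046,0.009,0.002],"spin":0.145},{"offset":[-0.045,0.016,0.002],"spin":0.145},{"offset":[-0.042,0.022,0.002],"spin":0.145},{"offset":[-0.038,0.028,0.002],"spin":0.145},{"offset":[-0.034,0.033,0.002],"spin":0.145}]}}

```text
time_s: 2.98
ee_pos: [402.7, -139.0, 238.1]
ee_rot: [180.0, -0.0, 37.9]
force: [0.0, 0.1, 1.0]
gripper_width: 0.3
gripper_force: 0.0
```

Request:
{"method": "arm_command", "body": {"motion": [{"offset":[-0.029,0.038,0.002],"spin":0.145},{"offset":[-0.023,0.041,0.002],"spin":0.145},{"offset":[-0.017,0.044,0.002],"spin":0.145},{"offset":[-0.01,0.046,0.002],"spin":0.145},{"offset":[-0.003,0.047,0.002],"spin":0.145}]}}

```text
time_s: 3.6
ee_pos: [406.2, -375.2, 227.9]
ee_rot: [-180.0, -0.0, -3.6]
force: [1.0, 0.2, 0.3]
gripper_width: 0.4
gripper_force: 0.0
```

Request:
{"method": "arm_command", "body": {"motion": [{"offset":[0,0,0.03],"spin":0.0},{"offset":[0,0,0.03],"spin":0.0},{"offset":[0,0,0],"spin":0.0}]}}

```text
time_s: 3.98
ee_pos: [405.1, -372.6, 165.8]
ee_rot: [-179.8, 0.2, -3.4]
force: [-0.2, 0.1, 0.6]
gripper_width: 0.4
gripper_force: 0.0
```

```bash
python3 look.py 1 wrist,side
```

```text
wrist [ 475. -377.  323.] look [-0.25  0.02 -0.97]
top_plate_center 0.77 176 84 [[ 490.4 -314.6   30.8]]
jig_bed 0.63 304 70 [[ 495.9 -421.6   23.4]]
jig 0.62 305 70 [[ 496.4 -423.    23.1]]
side [ 228. -843.  612.] look [ 0.37  0.63 -0.68]
jig_bed 0.89 262 249 [[ 495.  -422.1   25.1]]
jig 0.57 265 260 [[ 488.2 -443.    23.8]]
loupe 0.54 281 206 [[ 569.2 -359.4   32.1]]
eraser_block 0.53 267 189 [[ 572.7 -306.9   25.6]]
```

View pics/wrist1.png

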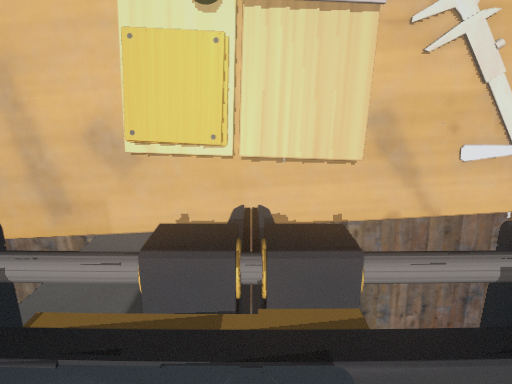

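```bash
python3 - <<'E'
from h import *
z=np.load('wrist1.npz'); im,d=z['im'],z['d']; m=env.camera_model('wrist'); c=(m,z['R'],z['e'])
ys,xs=np.mgrid[0:384,0:512]; P=pxd2w(c,np.c_[xs.ravel(),ys.ravel()],d.ravel()).reshape(384,512,3)
for n,(x0,y0,x1,y1) in dict(plate=(132,40,215,135),bed=(250,20,365,150),trayL=(126,147,230,150),bench=(20,60,110,200),trayR=(229,40,232,140)).items():
    Q=P[y0:y1,x0:x1].reshape(-1,3); A=np.c_[Q[:,:2]-Q[:,:2].mean(0),np.ones(len(Q))]; print(n,np.linalg.lstsq(A,Q[:,2],rcond=None)[0].round(4),Q[:,2].std().round(2),np.median(Q[:,2]).round(2))
cv2.imwrite('pics/crop1.png',cv2.resize(im[0:170,110:390],None,fx=2.85,fy=2.85,interpolation=cv2.INTER_CUBIC))
hsv=cv2.cvtColor(im,cv2.COLOR_BGR2HSV)
for p in [(170,80),(120,100),(232,100),(300,100),(238,80),(60,80),(226,100)]: print(p,hsv[p[1],p[0]])
E
```

```text
plate [-0.0333 -0.1519 30.8729] 16.82 29.91
bed [-1.16000e-02  6.90000e-02  2.44674e+01] 18.65 23.31
trayL [ 5.99000e-02 -2.50000e-03  1.48364e+01] 0.71 14.83
bench [-0.0361 -0.3035  2.1938] 20.87 0.84
trayR [ -0.9486 -13.1064  16.9615] 25.09 14.89
(170, 80) [ 25 138 221]
(120, 100) [ 18 112 218]
(232, 100) [ 31  61 223]
(300, 100) [ 26  74 223]
(238, 80) [ 18 112 220]
(60, 80) [ 17 109 212]
(226, 100) [ 25 130 222]
```

View pics/crop1.png

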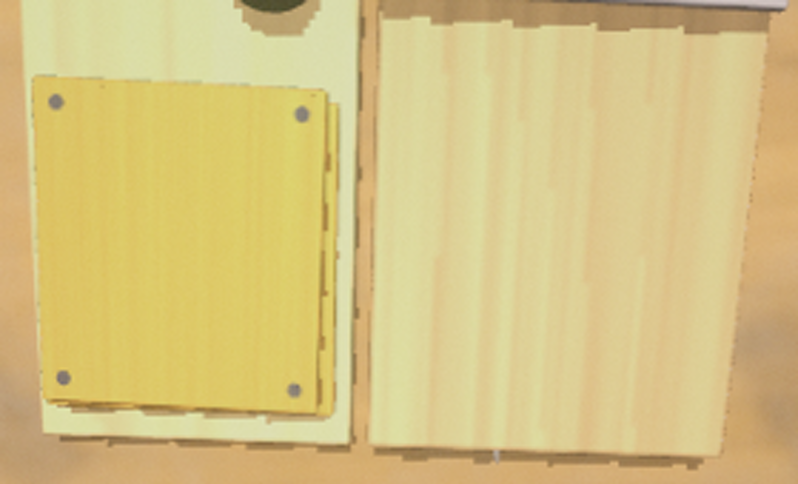

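```bash
python3 - <<'E'
from h import *
z=np.load('wrist1.npz'); m=env.camera_model('wrist'); c=(m,z['R'],z['e'])
f=lambda L,h: px2w(c,np.array(L)/2.85+[110,0]-[.33,.33],h)[:,:2]
a=lambda v: np.degrees(np.arctan2(v[1],v[0])).round(2)
p=f([(33,76),(326,90),(318,414),(45,402)],29.5); print('plate',p.round(1),'c',p.mean(0).round(1),'xdir',a(p[0]-p[3]),a(p[1]-p[2]),'ydir-90',a(p[0]-p[1])-90,a(p[3]-p[2])-90,np.linalg.norm(p[0]-p[3]),np.linalg.norm(p[0]-p[1]))
b=f([(370,443),(720,456),(770,14),(382,14)],22.9); print('bed',b.round(1),'near y dir',a(b[0]-b[1])-90,'sides',a(b[3]-b[0]),a(b[2]-b[1]),np.linalg.norm(b[0]-b[1]))
t=f([(44,434),(351,444),(24,10),(360,10)],14.4); print('tray',t.round(1),a(t[0]-t[1])-90,a(t[2]-t[0]),a(t[3]-t[1]),np.linalg.norm(t[0]-t[1]))
E
```

```text
plate [[ 538.3 -275.1]
 [ 529.1 -357.7]
 [ 437.9 -348.3]
 [ 446.4 -265.3]] c [ 487.9 -311.6] xdir -6.1 -5.87 ydir-90 -6.340000000000003 -5.909999999999997 92.39155882010188 83.06182998532474
bed [[ 427.  -363.2]
 [ 416.8 -473. ]
 [ 543.9 -484.9]
 [ 549.6 -374.6]] near y dir -5.340000000000003 sides -5.32 -5.36 110.26553919078232
tray [[ 434.7 -257.7]
 [ 425.7 -356.7]
 [ 559.8 -269.7]
 [ 553.1 -368.2]] -5.230000000000004 -5.5 -5.17 99.39147733048131
```

Request:
{"method": "arm_command", "body": {"motion": [{"offset":[0,0,0],"spin":0.03},{"offset":[0.033,0.007,0.04],"spin":0},{"offset":[0.033,0.007,0.04],"spin":0},{"offset":[0,0,0.036],"spin":0},{"offset":[0,0,0],"spin":0}]}}

```text
time_s: 5.3
ee_pos: [469.2, -391.7, 48.9]
ee_rot: [-179.8, 0.3, -5.1]
force: [-0.5, 0.2, 0.3]
gripper_width: 0.4
gripper_force: 0.0
```

Request:
{"method": "arm_command", "body": {"motion": [{"offset":[0,0,0],"spin":0},{"offset":[0,0,0.005],"spin":0},{"offset":[0,0,0.003],"spin":0},{"offset":[0,0,0.001],"spin":0},{"offset":[0,0,0],"spin":0}]}}

```text
time_s: 5.92
ee_pos: [470.8, -393.3, 43.1]
ee_rot: [180.0, -0.0, -5.1]
force: [0.4, -0.2, 0.6]
gripper_width: 0.7
gripper_force: 0.0
```

```bash
cat > avg.py <<'E'
from h import *
p=[];f=[]
for _ in range(5):
    env.grab_frame('wrist'); s=env.state(); p.append(np.r_[s['ee_pos'],s['ee_rot'][2]]); f.append(s['force'])
print(s['time_s'],np.round(p,2).tolist(),'mean',np.mean(p,0).round(2),'F',np.mean(f,0).round(2))
E
python3 avg.py
```

```text
6.175 [[470.86, -393.36, 43.06, -5.06], [470.87, -393.36, 43.01, -5.05], [470.88, -393.37, 43.01, -5.05], [470.89, -393.33, 42.97, -5.05], [470.88, -393.34, 42.97, -5.05]] mean [ 470.88 -393.35   43.     -5.05] F [ 0.25  0.09 -0.08]
```

Request:
{"method": "arm_command", "body": {"motion": [{"offset":[0,0,0.001],"spin":0},{"offset":[0,0,0.001],"spin":0},{"offset":[0,0,0.0],"spin":0}]}}

```text
time_s: 6.55
ee_pos: [470.8, -393.2, 40.7]
ee_rot: [-180.0, 0.0, -5.1]
force: [-0.4, -0.1, -0.1]
gripper_width: 0.3
gripper_force: 0.0
```

Request:
{"method": "arm_command", "body": {"motion": [{"offset":[0,0,0.001],"spin":0},{"offset":[0,0,0.0],"spin":0}]}}

```text
time_s: 6.8
ee_pos: [470.8, -393.3, 39.8]
ee_rot: [-180.0, 0.0, -5.1]
force: [-0.1, 0.3, 1.0]
gripper_width: 0.3
gripper_force: 0.0
```

Request:
{"method": "arm_command", "body": {"motion": [{"offset":[0,0,0.001],"spin":0},{"offset":[0,0,0.001],"spin":0},{"offset":[0,0,0.0],"spin":0}]}}

```text
time_s: 7.18
ee_pos: [470.8, -393.2, 37.8]
ee_rot: [-180.0, 0.0, -5.1]
force: [-0.3, 0.2, 0.5]
gripper_width: 0.3
gripper_force: 0.0
```

Request:
{"method": "arm_command", "body": {"motion": [{"offset":[0,0,0.0005],"spin":0},{"offset":[0,0,0.0],"spin":0}]}}

```text
time_s: 7.42
ee_pos: [470.8, -393.3, 37.4]
ee_rot: [-180.0, 0.0, -5.1]
force: [0.4, -0.1, -0.4]
gripper_width: 0.5
gripper_force: 0.0
```

Request:
{"method": "arm_command", "body": {"motion": [{"offset":[0,0,0.0005],"spin":0},{"offset":[0,0,0.0],"spin":0}]}}

```text
time_s: 7.68
ee_pos: [470.9, -393.3, 37.0]
ee_rot: [-180.0, -0.0, -5.1]
force: [-0.3, -0.2, 0.5]
gripper_width: 0.6
gripper_force: 0.2
```

Request:
{"method": "arm_command", "body": {"motion": [{"offset":[0,0,0.0005],"spin":0},{"offset":[0,0,0.0],"spin":0}]}}

```text
time_s: 7.92
ee_pos: [470.9, -393.3, 36.9]
ee_rot: [180.0, -0.0, -5.1]
force: [-1.8, 0.8, 5.0]
gripper_width: 0.5
gripper_force: 2.5
```

Request:
{"method": "arm_command", "body": {"motion": [{"offset":[0,0,0.0005],"spin":0},{"offset":[0,0,0.0],"spin":0}]}}

```text
time_s: 8.18
ee_pos: [470.9, -393.3, 36.9]
ee_rot: [180.0, -0.0, -5.1]
force: [-0.8, 1.2, 7.2]
gripper_width: 0.4
gripper_force: 4.0
```

Request:
{"method": "arm_command", "body": {"motion": [{"offset":[0,0,0.0005],"spin":0},{"offset":[0,0,0.0],"spin":0}]}}

```text
time_s: 8.43
ee_pos: [470.9, -393.3, 36.9]
ee_rot: [180.0, -0.0, -5.1]
force: [-1.9, 2.7, 9.0]
gripper_width: 0.7
gripper_force: 5.4
```

Request:
{"method": "arm_command", "body": {"motion": [{"offset":[0,0,-0.04],"spin":0},{"offset":[0.003,-0.05,0],"spin":0.003},{"offset":[0.003,-0.05,0],"spin":0},{"offset":[0.004,-0.051,0],"spin":0},{"offset":[0,0,0],"spin":0}]}}

```text
time_s: 9.05
ee_pos: [494.3, -240.9, 75.2]
ee_rot: [-179.9, 0.1, -5.0]
force: [-0.2, -0.8, -0.2]
gripper_width: 0.4
gripper_force: 0.0
```

Request:
{"method": "arm_command", "body": {"motion": [{"offset":[0,0,0.03],"spin":0},{"offset":[0,0,0.002],"spin":0},{"offset":[0,0,0],"spin":0},{"offset":[0,0,0],"spin":0}]}}

```text
time_s: 9.55
ee_pos: [494.9, -244.7, 44.2]
ee_rot: [180.0, -0.1, -5.3]
force: [-0.0, 0.9, -0.0]
gripper_width: 0.3
gripper_force: 0.0
```

```bash
python3 avg.py;  python3 -c "
from h import *
im,d=env.grab_frame('side'); cv2.imwrite('pics/side2.png',cv2.resize(im[120:320,140:360],None,fx=3,fy=3))"
```

```text
9.8 [[494.86, -244.53, 44.22, -5.26], [494.8, -244.36, 44.16, -5.25], [494.74, -244.23, 44.06, -5.25], [494.63, -244.1, 43.94, -5.24], [494.56, -244.0, 43.82, -5.23]] mean [ 494.72 -244.24   44.04   -5.24] F [-0.29  0.35  0.13]
```

View pics/side2.png

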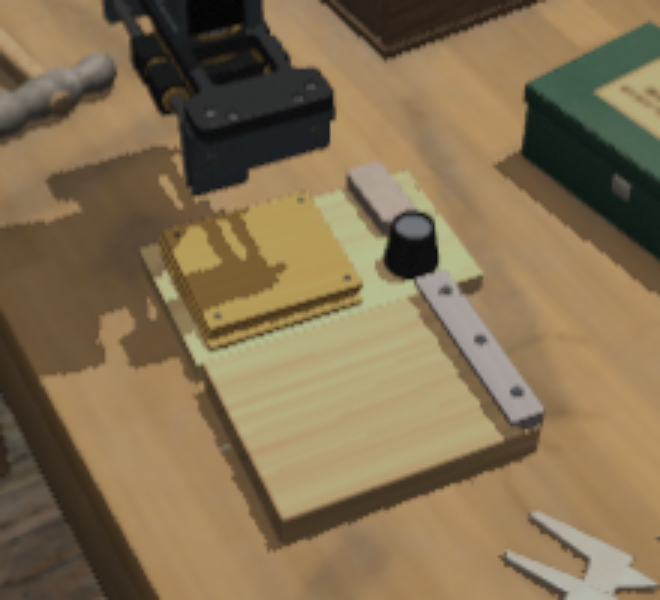

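Request:
{"method": "arm_command", "body": {"motion": [{"offset":[0,0,0.0035],"spin":0},{"offset":[0,0,0],"spin":0},{"offset":[0,0.003,0],"spin":0},{"offset":[0,0.003,0],"spin":0},{"offset":[0,0,0],"spin":0}]}}

```text
time_s: 10.48
ee_pos: [493.9, -250.1, 39.9]
ee_rot: [180.0, -0.0, -5.2]
force: [-1.3, 0.5, -0.1]
gripper_width: 0.2
gripper_force: 0.0
```

Request:
{"method": "arm_command", "body": {"motion": [{"offset":[0,0.002,0],"spin":0},{"offset":[0,0.002,0],"spin":0},{"offset":[0,0.002,0],"spin":0},{"offset":[0,0,0],"spin":0},{"offset":[0,0,0],"spin":0}]}}

```text
time_s: 11.1
ee_pos: [493.3, -255.7, 39.9]
ee_rot: [-180.0, 0.0, -5.2]
force: [0.7, -0.2, -0.3]
gripper_width: 0.6
gripper_force: 0.0
```

```bash
python3 avg.py
```

```text
11.35 [[493.29, -255.74, 39.91, -5.22], [493.27, -255.71, 39.9, -5.22], [493.3, -255.71, 39.91, -5.22], [493.31, -255.72, 39.9, -5.22], [493.31, -255.73, 39.92, -5.22]] mean [ 493.3  -255.72   39.91   -5.22] F [ 0.03  0.2  -0.04]
```

Request:
{"method": "arm_command", "body": {"motion": [{"offset":[0,0.002,0],"spin":0},{"offset":[0,0.002,0],"spin":0},{"offset":[0,0.002,0],"spin":0},{"offset":[0,0.002,0],"spin":0},{"offset":[0,0,0],"spin":0}]}}

```text
time_s: 11.98
ee_pos: [492.3, -263.5, 39.8]
ee_rot: [-180.0, 0.0, -5.2]
force: [-0.5, 1.8, -0.1]
gripper_width: 0.9
gripper_force: 1.2
```

Request:
{"method": "arm_command", "body": {"motion": [{"offset":[0,0.002,0],"spin":0},{"offset":[0,0.002,0],"spin":0},{"offset":[0,0.002,0],"spin":0},{"offset":[0,0.002,0],"spin":0}]}}

```text
time_s: 12.48
ee_pos: [491.9, -271.9, 39.9]
ee_rot: [-180.0, -0.0, -5.2]
force: [0.5, 2.6, 0.5]
gripper_width: 0.8
gripper_force: 1.0
```

```bash
python3 avg.py;  python3 -c "
from h import *
im,d=env.grab_frame('side'); cv2.imwrite('pics/side3.png',cv2.resize(im[120:320,140:360],None,fx=3,fy=3)); np.savez('side3.npz',im=im,d=d)
print(w2px(cam('side'),[pose(env.state())[1]]))"
```

```text
12.725 [[491.87, -272.14, 39.92, -5.23], [491.88, -272.1, 39.93, -5.23], [491.9, -272.11, 39.95, -5.23], [491.9, -272.08, 39.95, -5.22], [491.91, -272.09, 39.97, -5.21]] mean [ 491.89 -272.1    39.94   -5.22] F [0.04 1.32 0.33]
[[217.39908536 186.54552838]]
```

View pics/side3.png

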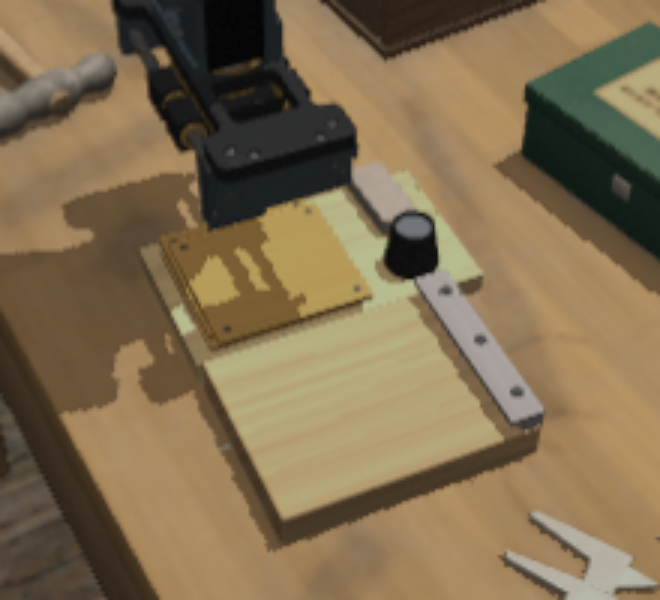

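Request:
{"method": "arm_command", "body": {"motion": [{"offset":[0,0.004,0],"spin":0},{"offset":[0,0.005,0],"spin":0},{"offset":[0,0.005,0],"spin":0},{"offset":[0,0.005,0],"spin":0},{"offset":[0,0.005,0],"spin":0}]}}

```text
time_s: 13.4
ee_pos: [489.6, -296.0, 39.9]
ee_rot: [-180.0, -0.0, -5.2]
force: [1.0, 3.7, 1.5]
gripper_width: 0.6
gripper_force: 1.5
```

Request:
{"method": "arm_command", "body": {"motion": [{"offset":[0,0.005,0],"spin":0},{"offset":[0,0.005,0],"spin":0},{"offset":[0,0.004,0],"spin":0},{"offset":[0,0.003,0],"spin":0},{"offset":[0,0,0],"spin":0}]}}

```text
time_s: 14.02
ee_pos: [488.1, -313.0, 40.0]
ee_rot: [180.0, -0.0, -5.2]
force: [0.8, 1.1, 3.2]
gripper_width: 0.6
gripper_force: 1.3
```

```bash
python3 avg.py;  python3 -c "
from h import *
im,d=env.grab_frame('side'); cv2.imwrite('pics/side4.png',cv2.resize(im[120:320,140:360],None,fx=3,fy=3)); np.savez('side4.npz',im=im,d=d)"
```

```text
14.275 [[488.14, -312.96, 40.05, -5.21], [488.16, -312.92, 40.03, -5.2], [488.15, -312.93, 40.04, -5.2], [488.15, -312.93, 40.06, -5.2], [488.2, -312.89, 40.01, -5.21]] mean [ 488.16 -312.93   40.04   -5.21] F [-0.78  0.7   2.01]
```

View pics/side4.png

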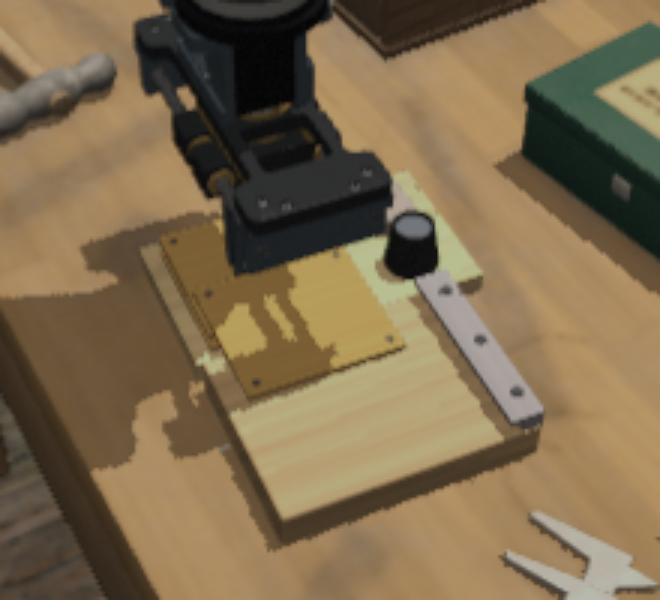

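Request:
{"method": "arm_command", "body": {"motion": [{"offset":[0,0.004,0],"spin":0},{"offset":[0,0.005,0],"spin":0},{"offset":[0,0.005,0],"spin":0},{"offset":[0,0.005,0],"spin":0},{"offset":[0,0.005,0],"spin":0}]}}

```text
time_s: 14.95
ee_pos: [485.8, -336.8, 39.8]
ee_rot: [-180.0, 0.0, -5.2]
force: [0.2, 3.8, 1.3]
gripper_width: 0.5
gripper_force: 2.0
```

Request:
{"method": "arm_command", "body": {"motion": [{"offset":[0,0.005,0],"spin":0},{"offset":[0,0.005,0],"spin":0},{"offset":[0,0.005,0],"spin":0},{"offset":[0,0.004,0],"spin":0},{"offset":[0,0.003,0],"spin":0}]}}

```text
time_s: 15.58
ee_pos: [483.8, -358.6, 39.7]
ee_rot: [-180.0, 0.0, -5.2]
force: [0.3, 3.2, -0.4]
gripper_width: 0.1
gripper_force: 0.8
```

Request:
{"method": "arm_command", "body": {"motion": [{"offset":[0,0.004,0],"spin":0},{"offset":[0,0.003,0],"spin":0},{"offset":[0,0.002,0],"spin":0},{"offset":[0,0,0],"spin":0},{"offset":[0,0,0],"spin":0}]}}

```text
time_s: 16.2
ee_pos: [483.2, -367.7, 40.1]
ee_rot: [180.0, -0.0, -5.2]
force: [0.0, 0.4, -0.2]
gripper_width: -0.1
gripper_force: 0.2
```

```bash
python3 avg.py;  python3 -c "
from h import *
im,d=env.grab_frame('side'); cv2.imwrite('pics/side5.png',cv2.resize(im[120:320,140:360],None,fx=3,fy=3)); np.savez('side5.npz',im=im,d=d)"
```

```text
16.45 [[483.25, -367.71, 40.09, -5.21], [483.26, -367.71, 40.13, -5.21], [483.29, -367.66, 40.09, -5.21], [483.3, -367.66, 40.09, -5.22], [483.28, -367.6, 40.08, -5.22]] mean [ 483.28 -367.67   40.09   -5.21] F [ 0.27  0.31 -0.18]
```

View pics/side5.png

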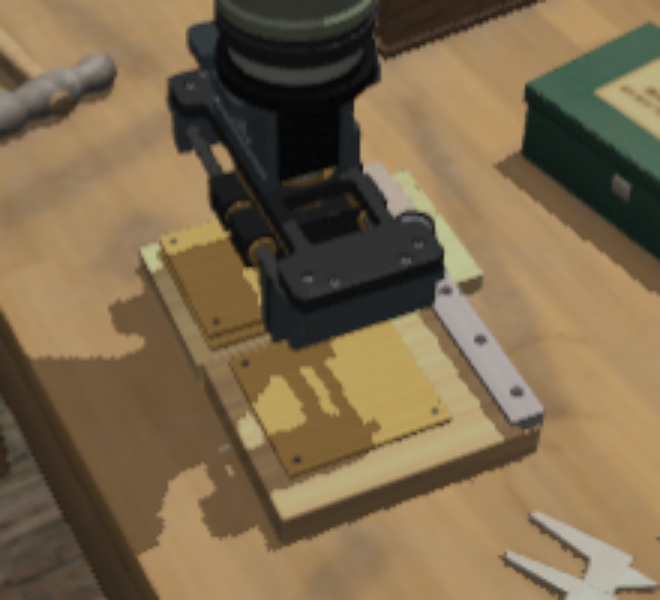

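Request:
{"method": "arm_command", "body": {"motion": [{"offset":[0,-0.003,0],"spin":0},{"offset":[0,0,-0.06],"spin":0},{"offset":[-0.039,0.008,-0.03],"spin":0},{"offset":[-0.039,0.008,-0.03],"spin":0},{"offset":[0,0,0],"spin":0}]}}

```text
time_s: 17.12
ee_pos: [403.3, -374.0, 162.5]
ee_rot: [179.8, -0.2, -5.4]
force: [0.8, 1.0, -0.7]
gripper_width: 0.3
gripper_force: 0.0
```

Request:
{"method": "arm_command", "body": {"motion": [{"offset":[0,0,0],"spin":0},{"offset":[0,0,0],"spin":0}]}}

```text
time_s: 17.38
ee_pos: [404.7, -372.7, 158.7]
ee_rot: [-179.9, 0.1, -5.2]
force: [-0.3, -0.6, 0.3]
gripper_width: 0.7
gripper_force: 0.0
```

```bash
python3 avg.py; python3 - <<'E'
from h import *
c=cam('wrist'); im,d=env.grab_frame('wrist'); np.savez('wrist6.npz',im=im,d=d,R=c[1],e=c[2])
cv2.imwrite('pics/crop6.png',cv2.resize(im[0:190,110:390],None,fx=2.85,fy=2.85,interpolation=cv2.INTER_CUBIC))
E
```

```text
17.625 [[404.71, -372.69, 158.67, -5.17], [404.72, -372.68, 158.75, -5.17], [404.68, -372.77, 158.9, -5.18], [404.61, -372.85, 159.08, -5.18], [404.53, -372.9, 159.2, -5.19]] mean [ 404.65 -372.78  158.92   -5.18] F [-0.01  0.14 -0.24]
```

View pics/crop6.png

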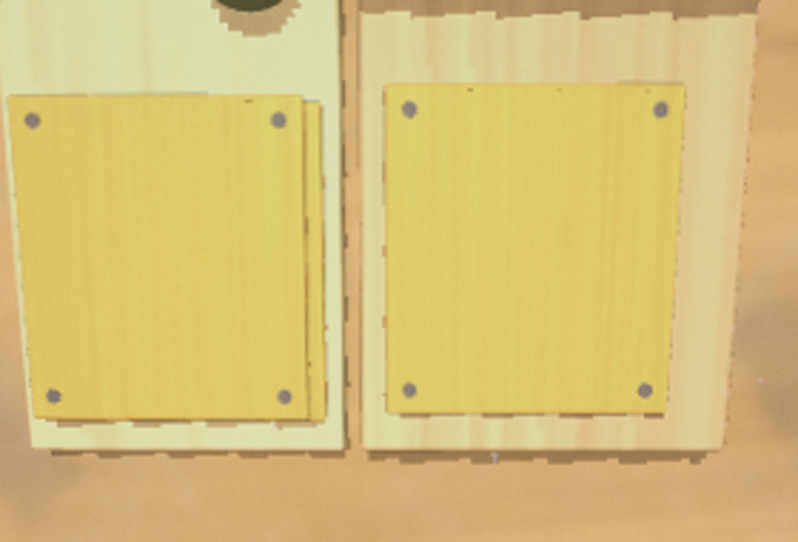

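```bash
python3 - <<'E'
from h import *
m=env.camera_model('wrist')
a=lambda v: np.degrees(np.arctan2(v[1],v[0])).round(2)
J=np.array([496.6,-425.]);th=np.radians(-5.3);U=np.array([[np.cos(th),-np.sin(th)],[np.sin(th),np.cos(th)]])
def F(n):
    z=np.load(n); c=(m,z['R'],z['e']); return lambda L,h:(px2w(c,np.array(L)/2.85+[110,0]-[.33,.33],h)[:,:2]-J)@U
f=F('wrist6.npz')
p=f([(387,84),(684,84),(665,414),(387,412)],27.9); print('plate',p.round(1),'c',p.mean(0).round(1),'yaw',a(p[0]-p[3]),a(p[1]-p[2]),a(p[3]-p[2])-90)
q=f([(8,95),(303,97),(307,418),(34,417)],24.4); print('mid',q.round(1),q.mean(0).round(1))
print('bed',f([(363,449),(723,451)],22.9).round(1),'tray',f([(32,447),(344,450)],14.4).round(1))
g=F('wrist1.npz')
print('before: lower plates right edge', g([(340,110),(333,414)],24.4).round(1),g([(340,110),(333,414)],19.4).round(1)); print('bottom right edge now',f([(321,110),(324,420)],19.4).round(1))
E
```

```text
plate [[ 27.6  48. ]
 [ 28.2 -34.5]
 [-63.7 -35.2]
 [-63.5  48.1]] c [-17.8   6.6] yaw -0.03 0.45 -0.1599999999999966
mid [[ 25.8 155.3]
 [ 24.8  71.7]
 [-65.8  72.4]
 [-65.6 155.6]] [-20.2 113.8]
bed [[-75.5  55.5]
 [-75.7 -55.3]] tray [[-76.4 161. ]
 [-77.2  61.9]]
before: lower plates right edge [[ 21.8  66.3]
 [-66.1  66.8]] [[ 22.6  66.7]
 [-66.8  67.1]]
bottom right edge now [[ 22.2  67.1]
 [-67.1  67.6]]
```

Request:
{"method": "arm_command", "body": {"motion": [{"offset":[0.0065,0.0365,0],"spin":0.002},{"offset":[0,0,0.06],"spin":0},{"offset":[0,0,0.055],"spin":0},{"offset":[0,0,0],"spin":0},{"offset":[0,0,0],"spin":0}]}}

```text
time_s: 18.3
ee_pos: [408.5, -411.1, 46.6]
ee_rot: [179.9, -0.1, -5.3]
force: [0.6, -1.0, 0.1]
gripper_width: 0.8
gripper_force: 0.0
```

```bash
sed -i 's/range(5)/range(8)/; s/np.round(p,2).tolist()/np.round(p[-2:],2).tolist()/' avg.py; python3 avg.py
```

```text
18.7 [[407.84, -410.49, 46.12, -5.34], [407.66, -410.34, 45.78, -5.34]] mean [ 408.34 -410.97   46.85   -5.33] F [0.2  0.31 0.18]
```

Request:
{"method": "arm_command", "body": {"motion": [{"offset":[0,0,0.006],"spin":0},{"offset":[0,0,0],"spin":0},{"offset":[0.003,0,0],"spin":0},{"offset":[0.003,0,0],"spin":0},{"offset":[0,0,0],"spin":0}]}}

```text
time_s: 19.32
ee_pos: [413.8, -410.8, 38.9]
ee_rot: [180.0, -0.0, -5.3]
force: [-0.4, 0.2, -0.5]
gripper_width: 0.4
gripper_force: 0.0
```

```bash
python3 avg.py
```

```text
19.725 [[413.28, -410.63, 38.91, -5.34], [413.31, -410.63, 38.92, -5.34]] mean [ 413.36 -410.64   38.91   -5.34] F [-0.32  0.05 -0.01]
```

Request:
{"method": "arm_command", "body": {"motion": [{"offset":[0.002,0,0],"spin":0},{"offset":[0.002,0,0],"spin":0},{"offset":[0.002,0,0],"spin":0},{"offset":[0.003,0,0],"spin":0},{"offset":[0.003,0,0],"spin":0}]}}

```text
time_s: 20.35
ee_pos: [425.1, -411.6, 38.8]
ee_rot: [-180.0, 0.0, -5.3]
force: [-3.6, 0.0, 1.4]
gripper_width: 0.3
gripper_force: 1.8
```

Request:
{"method": "arm_command", "body": {"motion": [{"offset":[0.004,0,0],"spin":0},{"offset":[0.004,0,0],"spin":0},{"offset":[0.004,0,0],"spin":0},{"offset":[0.003,0,0],"spin":0},{"offset":[0.002,0,0],"spin":0}]}}

```text
time_s: 20.98
ee_pos: [442.5, -413.4, 38.9]
ee_rot: [-180.0, 0.0, -5.3]
force: [-2.4, 0.6, 1.5]
gripper_width: 0.8
gripper_force: 1.7
```

```bash
python3 avg.py;  python3 -c "
from h import *
im,d=env.grab_frame('side'); cv2.imwrite('pics/side7.png',cv2.resize(im[120:320,140:360],None,fx=3,fy=3)); np.savez('side7.npz',im=im,d=d)"
```

```text
21.375 [[442.57, -413.38, 38.9, -5.36], [442.61, -413.4, 38.92, -5.35]] mean [ 442.62 -413.39   38.89   -5.35] F [-1.57  0.57  0.46]
```

View pics/side7.png

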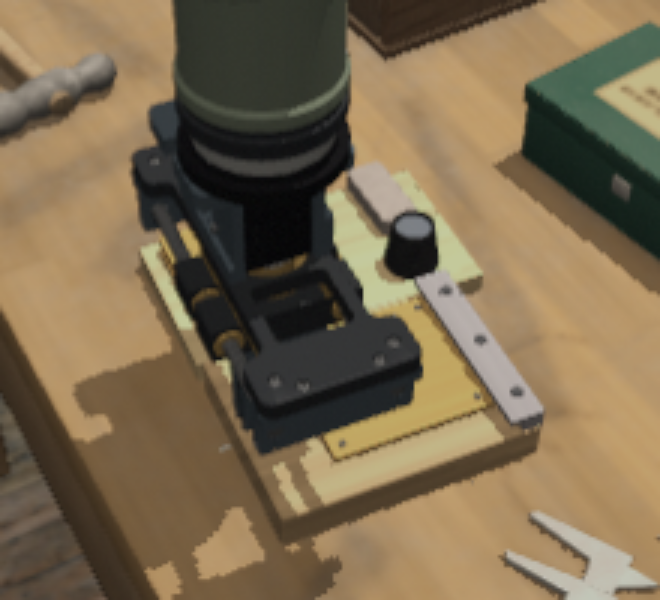

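Request:
{"method": "arm_command", "body": {"motion": [{"offset":[0.002,0,0],"spin":0},{"offset":[0.002,0,0],"spin":0},{"offset":[0.001,0,0],"spin":0},{"offset":[0,0,0],"spin":0}]}}

```text
time_s: 21.92
ee_pos: [447.3, -413.8, 38.9]
ee_rot: [-180.0, -0.0, -5.3]
force: [-2.5, -0.3, 1.0]
gripper_width: 0.6
gripper_force: 1.3
```

Request:
{"method": "arm_command", "body": {"motion": [{"offset":[0.001,0,0],"spin":0},{"offset":[0.001,0,0],"spin":0},{"offset":[0,0,0],"spin":0}]}}

```text
time_s: 22.3
ee_pos: [448.2, -413.9, 38.8]
ee_rot: [-180.0, 0.1, -5.3]
force: [-6.6, 0.1, 2.6]
gripper_width: 0.4
gripper_force: 2.9
```

Request:
{"method": "arm_command", "body": {"motion": [{"offset":[0.001,0,0],"spin":0},{"offset":[0,0,0],"spin":0}]}}

```text
time_s: 22.55
ee_pos: [448.3, -413.9, 38.8]
ee_rot: [-180.0, 0.2, -5.3]
force: [-9.0, 0.0, 2.9]
gripper_width: 0.3
gripper_force: 4.0
```

Request:
{"method": "arm_command", "body": {"motion": [{"offset":[0.001,0,0],"spin":0},{"offset":[0,0,0],"spin":0}]}}

```text
time_s: 22.8
ee_pos: [448.5, -413.8, 38.8]
ee_rot: [-179.9, 0.3, -5.3]
force: [-10.8, -0.8, 5.1]
gripper_width: 0.3
gripper_force: 5.1
```

```bash
python3 avg.py
```

```text
23.2 [[448.44, -413.84, 38.8, -5.29], [448.43, -413.83, 38.8, -5.29]] mean [ 448.43 -413.84   38.79   -5.29] F [-10.07  -0.65   4.63]
```

Request:
{"method": "arm_command", "body": {"motion": [{"offset":[0.0008,0,0],"spin":0},{"offset":[0,0,0],"spin":0},{"offset":[0,0,0],"spin":0}]}}

```text
time_s: 23.58
ee_pos: [448.5, -413.8, 38.8]
ee_rot: [-179.9, 0.4, -5.3]
force: [-11.6, -0.9, 7.4]
gripper_width: 0.5
gripper_force: 5.9
```

```bash
python3 avg.py
```

```text
23.975 [[448.53, -413.85, 38.79, -5.28], [448.54, -413.83, 38.76, -5.28]] mean [ 448.53 -413.85   38.78   -5.28] F [-11.99  -0.69   5.82]
```

Request:
{"method": "arm_command", "body": {"motion": [{"offset":[0.0003,0,0],"spin":0},{"offset":[0,0,0],"spin":0},{"offset":[0,0,0],"spin":0},{"offset":[0,0,0],"spin":0},{"offset":[0,0,0],"spin":0}]}}

```text
time_s: 24.6
ee_pos: [448.6, -413.8, 38.8]
ee_rot: [-179.9, 0.4, -5.3]
force: [-12.3, -0.5, 6.8]
gripper_width: 0.4
gripper_force: 6.2
```

Request:
{"method": "arm_command", "body": {"motion": [{"offset":[-0.002,0,0],"spin":0},{"offset":[-0.003,0,0],"spin":0},{"offset":[-0.01,0,0],"spin":0},{"offset":[-0.015,0,-0.03],"spin":0},{"offset":[-0.01,0,-0.055],"spin":0}]}}

```text
time_s: 25.22
ee_pos: [411.2, -409.5, 122.8]
ee_rot: [-179.8, 0.2, -5.3]
force: [0.4, -0.4, -0.1]
gripper_width: 0.3
gripper_force: 0.0
```

Request:
{"method": "arm_command", "body": {"motion": [{"offset":[0,-0.03,-0.04],"spin":0},{"offset":[0,0,0],"spin":0},{"offset":[0,0,0],"spin":0},{"offset":[0,0,0],"spin":0}]}}

```text
time_s: 25.72
ee_pos: [414.8, -380.6, 162.4]
ee_rot: [-179.9, 0.1, -5.4]
force: [-0.5, -0.5, -0.0]
gripper_width: 0.3
gripper_force: 0.0
```

```bash
python3 avg.py; python3 - <<'E'
from h import *
c=cam('wrist'); im,d=env.grab_frame('wrist'); np.savez('wrist8.npz',im=im,d=d,R=c[1],e=c[2])
cv2.imwrite('pics/crop8.png',cv2.resize(im[0:190,110:390],None,fx=2.85,fy=2.85,interpolation=cv2.INTER_CUBIC))
E
```

```text
26.125 [[415.2, -380.79, 163.49, -5.35], [415.22, -380.75, 163.64, -5.35]] mean [ 415.04 -380.76  163.     -5.36] F [-0.07 -0.02 -0.02]
```

View pics/crop8.png

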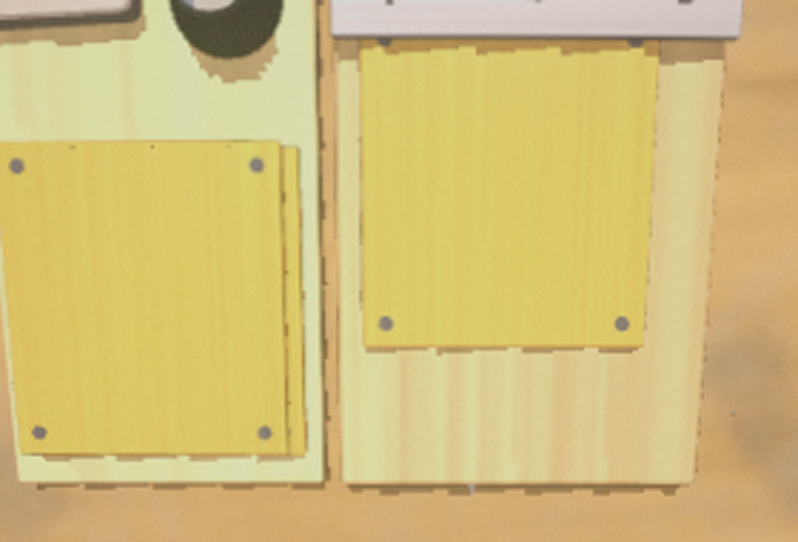

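```bash
python3 - <<'E'
from h import *
m=env.camera_model('wrist'); z=np.load('wrist8.npz'); c=(m,z['R'],z['e'])
J=np.array([496.6,-425.]);th=np.radians(-5.3);U=np.array([[np.cos(th),-np.sin(th)],[np.sin(th),np.cos(th)]])
f=lambda L,h:((px2w(c,np.array(L)/2.85+[110,0]-[.33,.33],h)[:,:2]-J)@U).round(1)
print('near edge',f([(366,346),(642,346)],27.9),'bed near',f([(344,484),(692,485)],22.9),'lip',f([(332,37),(740,38)],35.4),'mid',f([(281,141),(286,454),(20,453)],24.4))
E
```

```text
near edge [[-32.9  47.4]
 [-32.7 -35.1]] bed near [[-75.9  54.8]
 [-76.1 -54.8]] lip [[ 50.5  55.6]
 [ 50.8 -55.5]] mid [[ 25.3  71.5]
 [-66.1  72.6]
 [-65.6 155.8]]
```

```bash
python3 -c "
from workcell import env
print(env.job_done())"
```

```text
the job is handed in; nothing more can be done
None
```

I handed the job in at about 26 s. The top plate is on the bed, square and fully home under the lip, and was pressed against the fence at about 12 N for roughly a second. The arm is clear of it, and the middle and bottom plates showed no shift in the pictures.

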